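# Lock a flange to the tacking fixture with a bayonet pin and hold it home

## Robot

A 6-joint arm with a two-finger parallel gripper is mounted at the origin on the work surface. World frame = base frame: x ahead of the robot, y to its left, z up, the work surface at z = 0. Lengths are in m, angles in rad, forces in N, time in s.
With the tool pointing down it reaches from about 0.35 to 0.975 m from the base axis. Payload 4.9 kg.
Tool frame: the origin (TCP) lies at the very end of the fingers, on their centre line; the grasp point (between the pads) lies 19 mm behind it (manip.hold_point_z is the distance from the TCP to the grasp point, in m); z points along the fingers, y is the direction in which the jaws open and shut (so a half turn about z gives the same grasp; the last joint's range is limited). The gripper opens to 85 mm and grips with 20 to 120 N. Pads are 22 mm wide; open, the fingers measure 114 mm over their backs; the gripper's body (76 mm by 85 mm) begins 54 mm behind the grasp point. The pads swing forward as they close: fully open they stand 13 mm farther back than shut.
Start: joints at [1.081, 0.053, 1.613, -0, 1.476, -0.119], TCP at [0.226, 0.583, 0.231] pointing down, gripper open.
Joint ranges: [-3.01, 3.01], [-1.01, 2.22], [0.06, 2.58], [-1.02, 4.17], [0.09, 2.62], [-3.14, 3.14]. Speed limits (rad/s): [2.57, 2.57, 3.14, 3.14, 3.14, 3.14].

## Interface

Orientations are given as a unit quaternion [w, x, y, z].
In Python, from plant import manip gives the robot as it stands. The module is installed in compiled form; this text tells all that it offers.
- The arm moves only by the shell command python3 -m creep 'ROWS'. ROWS is JSON, a list of rows, each a list of 7 numbers: the turn, a rotation vector about the tool's x, y, z in degrees, then the shift along the tool's x, y, z in m, then the opening, from 0 (shut) to 1 (fully open). In form: [[ax, ay, az, tx, ty, tz, jaw], ...]. A call has 1 to 20 rows; each row shifts and turns the commanded pose from where the row before left it, along the tool's axes as they then stand; what a row does not reach is not made up. A row lasts 1/12 s, in which the tool goes at most 41.7 mm and 7.16 degrees, less where a joint would pass 70% of its speed; a pose out of reach is approached as far as the arm can. A call is refused whole if a number of a shift passes 0.0417 or a number of a turn 7.16, either way. A call with a gripper value outside its range is refused whole. The fingers move at their own pace and stop on an object; the grip force is fixed at half the most. Time passes only in rows, so rows that do not move let the fingers close. It gives the time, the measured TCP pose, the force and the opening at its end, in the units of the state.
- manip.state(): the state, without advancing time (a new reading comes with each control period).
- manip.grab_frame(name): name is "scene" or "top"; returns the picture (384x512x3 uint8, blue, green, red); there is no depth.
- manip.get_calibration(name): a dict with "fx", "fy", "cx", "cy" (pixels), "xyz" and "attitude" of the camera in the world. Camera axes: x right, y down, z forward; pixel columns grow to the right and rows downward; lengths in m; the calibration is good to about 2 mm. A picture is of the moment at which its call begins. get_calibration takes no time and is no camera call.
- manip.job_done(): hands the job in, once; it reports no verdict.
Trained networks look in the newest picture that a camera, given by its name, has taken for a name from the list of things; names that differ only in an ending like _2 or _b are one class to them, and where a whole thing is asked for, a point or a joint stands for the part that bears it (a point fixed in the world has none). Each returns a list of dicts, best first, with "confidence" (0 to 1); they miss things now and then, are a little off and sometimes report something else, mostly with a low value. They report only what shows in the picture. A call takes as long as a camera call.
- manip.cut_out(target, camera): "pixels" (384x512 bool, what is visible of it) and "rect" ([left, top, right, bottom] in pixels, round what is visible of it).
The state is a dict: "time": time; "joint_pos": joint angles; "joint_vel": joint speeds; "joint_efforts": joint torques, N m; "tool_pos": TCP position; "tool_rot": TCP orientation; "contact_force": force on the tool from outside, world axes, zero at the start; "ft_torque": the same for the moment, N m; "gripper_width": opening from 0.0 (shut) to 1.0 (fully open).
Only numpy, scipy, OpenCV 4.12 (cv2) and the standard library are available. Lean on these libraries where they do the work, as an engineer would, in place of code of your own. Each camera call takes 0.05 s, during which the arm holds its last target.

## Task

A flange ring lies on the spring-loaded tacking fixture and has to be held down for its first tack weld. Take the steel pin with the flat bar handle out of the rack, put it down through the hole of the flange so that its cross pin goes through the slot beneath, push it in against the spring and twist it a quarter turn clockwise (seen from above). Finish still gripping the pin and pressing it fully home, its collar down on the flange; leave the ball-handled pin, the flange and the other things on the bench where they are.

Things in the scene. Friction and masses are not known exactly. Their poses are not given: they have to be found in the camera images.
- pin_mid (a point): The bayonet pin (loose, steel, 93 mm long, 0.2-0.4 kg, upright in one of the rack's holes): point on its axis half-way up, at the flat underside of its collar (44 mm diameter, 6 mm thick, above the point), by which it hangs on the rack. z points up, away from the nose; x along handle and cross pin. Nose ends 47 mm below. The same turned half round.
- pin_handle (a point): Centre of the bayonet pin's flat bar handle, 26 mm above pin_mid: 44 mm long (x), 12 mm thick (y), 40 mm tall (z), standing on the collar.
- pin_cross (a point): Centre of the bayonet pin's cross pin, 31 mm below pin_mid: a bar of 8 mm diameter, 30 mm over its ends, along x through the 14 mm shaft. The shaft's last 10 mm taper to a flat 8 mm nose, 16 mm below this point.
- socket (a point): Where pin_mid comes when the pin is fully home: on the axis of the fixture's socket, level with the flange's top, 82 mm above the bench. Fixture fixed to the bench: base 190 mm (x) by 120 mm (y); top plate 120 mm square. z up, x along the slot and the base's long side. The plate's underside is 22 mm below.
- slot (a point): Centre of the slot at the top face of the fixture's 10 mm top plate, 12 mm below point socket, same axes. Slot along x 34 x 11 mm, with an 18 mm square bore at its middle. Below it is a hollow: the cross pin is free to turn there once pin_mid is under 5 mm above socket, only clockwise (from above) from the slot's direction by a quarter turn; stops about 9 degrees beyond either end.
- plunger (a joint): How far the spring plunger in the socket is pressed down, in m: 0 free. The nose meets it with pin_mid 12 mm above socket (cross pin still in the slot); 0.012 with the pin fully home. It pushes up with about 4 N at 0, 13 N fully home. Let go after the twist, the pin rises to about 0.007, where the cross pin catches under the plate.
- flange_mid (a point): Centre of the flange ring, half-way up: 110 mm outside diameter, 36 mm hole, 12 mm thick, 0.6 kg, lying loose on the fixture's top plate between four locating studs (about 1 mm of play), which stand 9 mm above the plate.
- rack: Fixed pin rack, a plate 75 mm (x) by 180 mm (y) on two end walls, top face 60 mm above the bench; origin under its centre. Two 34 mm holes, 50 mm either side of its centre along its y axis, hold the two pins, either way round.
- plain_pin_mid (a point): Bystander: a pin like the other but with a 30 mm ball handle and no cross pin, in the other rack hole; point at the underside of its collar; top 43 mm above it.
- reducer_mid (a point): Bystander: stainless tube reducer standing on the bench, 84 mm diameter at its foot, 118 mm tall; point on its axis, half-way up.
- can_mid (a point): Bystander: spray can standing on the bench, 60 mm diameter, 150 mm tall; point on its axis half-way up.
- brush_mid (a point): Bystander: brush lying on the bench beyond the work; point near its middle.

How it is judged:
By the outcome, as a careful person would: the job done as asked, in the order asked, and still so for the second after the job is handed in, while the arm keeps its last pose, push and grip.
It also fails if it takes over 51 s, if anything falls off the work surface, if the arm or the gripper's body presses on something with over 40 N, if the wrist force passes 120 N, or if a joint passes its speed limit or range.

## Working session

There is one attempt and no reset: what is moved stays moved. The work goes in short steps, Python scripts to look and compute and a shell command to move; the robot and the scene stay as the last step left them, time stands still between calls to the robot, and variables do not carry over. Pictures are saved under pics/ and viewed, and the job is handed in when it is done.

```bash
mkdir -p pics
python3 - <<'E'
from plant import manip
import cv2
s=manip.state()
print({k:(v if isinstance(v,(int,float)) else [round(float(x),4) for x in v]) for k,v in s.items()}, manip.hold_point_z)
for n in ("scene","top"):
    im=manip.grab_frame(n); cv2.imwrite(f"pics/{n}0.png",im); print(manip.get_calibration(n))
E
```

```text
{'time': 0.0, 'joint_pos': [1.081, 0.0534, 1.6143, 0.0, 1.476, -0.119], 'joint_vel': [-0.0002, -0.0009, -0.0015, -0.0007, 0.0004, 0.0006], 'joint_efforts': [0.001, -39.3668, -37.018, -0.0001, 0.0068, -0.0], 'tool_pos': [0.2262, 0.582, 0.2301], 'tool_rot': [-0.0003, 0.1843, 0.9829, -0.001], 'contact_force': [0.0444, -0.3076, 0.555], 'ft_torque': [0.03, 0.0546, 0.0115], 'gripper_width': 1.0014421055446245} 0.0187
{'fx': 407.31196721923686, 'fy': 407.31196721923686, 'cx': 249.3588548896077, 'cy': 187.65276198441694, 'xyz': array([1.27967962, 0.64234241, 0.69768691]), 'attitude': array([-0.16775012,  0.33371381,  0.81769846, -0.43802309])}
{'fx': 368.3257035970096, 'fy': 368.3257035970096, 'cx': 258.9626965938007, 'cy': 194.6722638754342, 'xyz': array([0.45082105, 0.0039066 , 1.07928966]), 'attitude': array([-0.07299334,  0.70864636, -0.69858291,  0.06688961])}
```

View pics/scene0.png

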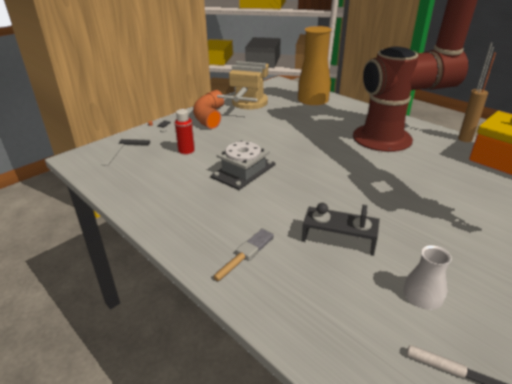

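View pics/top0.png

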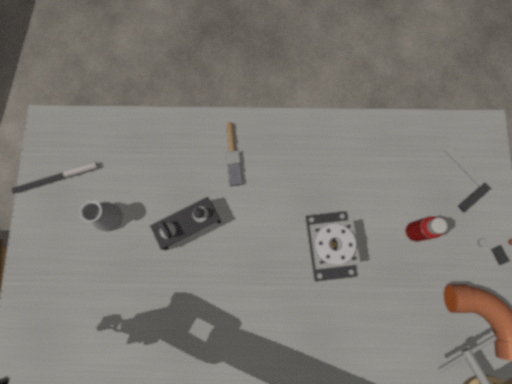

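The scene picture shows the rack at about (342,225), with the bar-handled pin on its right end (364,215) and the ball pin on its left end (322,210). The fixture with flange is at (243,160). In the top picture the bar pin is at about (170,229), the ball pin at (201,213) and the flange at (335,243).

```bash
cat > h.py <<'E'
from plant import manip
import numpy as np, cv2
from scipy.spatial.transform import Rotation as R
def cal(n):
    c=manip.get_calibration(n); q=c["attitude"]; return c,R.from_quat([q[1],q[2],q[3],q[0]]).as_matrix()
def ray(n,u,v):
    c,M=cal(n); d=M@np.array([(u-c["cx"])/c["fx"],(v-c["cy"])/c["fy"],1]); return np.array(c["xyz"]),d
def atz(n,u,v,z):
    o,d=ray(n,u,v); return o+d*(z-o[2])/d[2]
def proj(n,p):
    c,M=cal(n); q=M.T@(np.array(p)-c["xyz"]); return np.array([c["fx"]*q[0]/q[2]+c["cx"],c["fy"]*q[1]/q[2]+c["cy"]])
def st():
    s=manip.state(); q=s["tool_rot"]
    return s,np.array(s["tool_pos"]),R.from_quat([q[1],q[2],q[3],q[0]])
E
python3 - <<'E'
from h import *
for n in ("scene","top"):
    for t in ("pin_mid","pin_handle","flange_mid","plain_pin_mid","rack","slot","socket","plunger"):
        try: r=manip.cut_out(t,n)
        except Exception as e: print(t,e); continue
        for d in r[:3]:
            v,u=np.nonzero(d["pixels"]); print(n,t,round(d["confidence"],2),np.round(d["rect"],1),len(u),u.mean().round(1),v.mean().round(1))
            np.save(f"pics/{n}_{t}.npy",r[0]["pixels"])
    im=manip.grab_frame(n)
    for t,(a,b,w,h) in {"scene":{"r":(290,190,100,75),"f":(200,130,90,67)},"top":{"r":(140,185,90,67),"f":(290,205,90,67)}}[n].items():
        cv2.imwrite(f"pics/{n}_{t}.png",cv2.resize(im[b:b+h,a:a+w],None,fx=8,fy=8,interpolation=cv2.INTER_CUBIC))
print(manip.state()["time"])
E
```

```text
scene pin_mid 0.82 [350.1 205.3 369.7 238.5] 259 362.1 220.5
scene pin_handle 0.68 [352.6 204.6 374.2 243.2] 270 362.4 220.5
scene plain_pin_mid 0.64 [315.5 201.9 330.8 229. ] 251 321.3 212.7
scene rack 0.94 [299.1 206.9 377.9 256.9] 1367 341.3 225.6
scene slot 0.85 [210.  152.1 274.1 190. ] 1407 241.3 169.4
scene socket 0.66 [208.4 149.3 271.5 188.6] 1335 240.8 170.0
top pin_mid 0.62 [157.  220.9 176.  235.5] 212 166.7 229.7
top pin_handle 0.75 [157.4 221.3 173.8 240.8] 214 166.4 229.3
top flange_mid 0.74 [314.3 220.5 354.8 270.5] 1230 334.3 244.1
top plain_pin_mid 0.45 [190.7 204.9 205.6 221.3] 200 199.8 214.1
top rack 0.67 [149.2 195.7 222.6 248.9] 1549 184.7 222.4
top slot 0.82 [303.9 208.7 360.6 284.1] 1786 329.8 246.7
top socket 0.9 [303.6 207.1 360.7 284.8] 1797 330.0 246.9
top socket 0.61 [157.3 223.3 173.7 237.7] 179 166.1 229.4
top socket 0.22 [ 79.5 199.5 122.5 230.2] 931 101.5 214.7
1.0
```

View pics/scene_r.png

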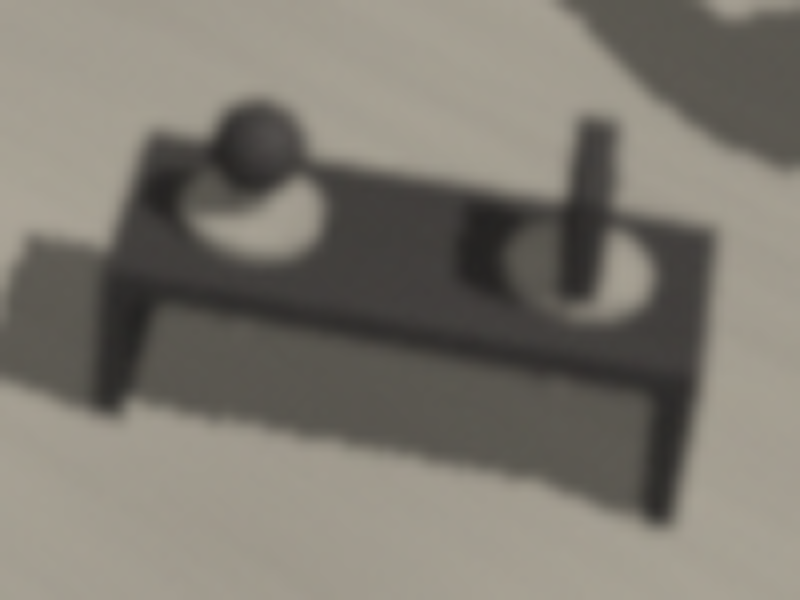

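View pics/top_r.png

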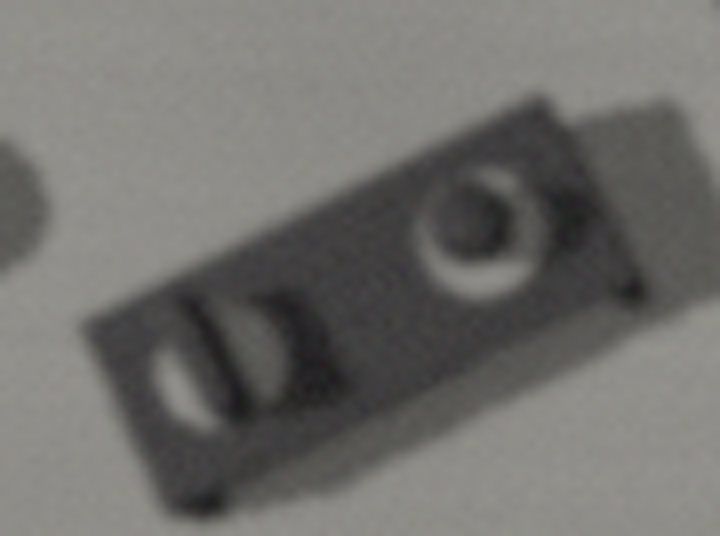

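View pics/top_f.png

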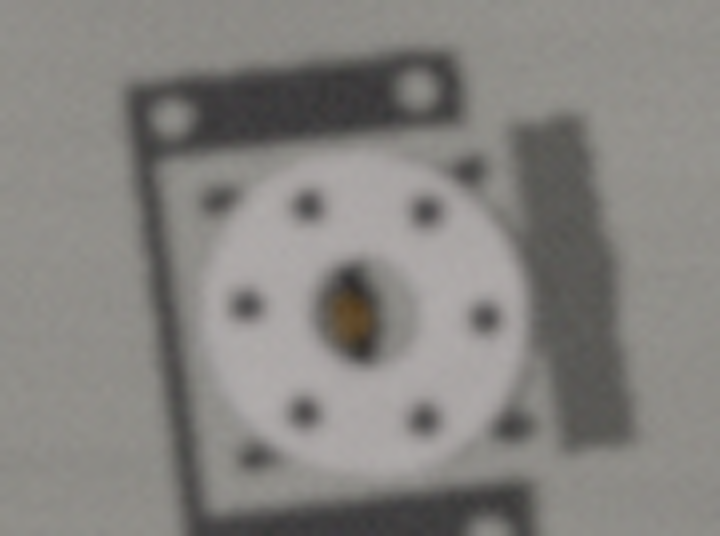

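View pics/scene_f.png

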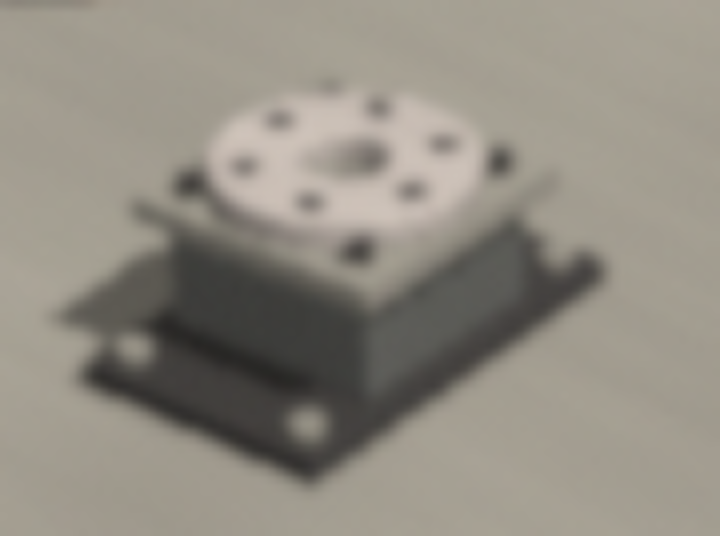

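Run:
```python
from h import *
im=cv2.imread("pics/top0.png"); a,b,w,h=295,203,75,85
cv2.imwrite("pics/top_f2.png",cv2.resize(im[b:b+h,a:a+w],None,fx=7,fy=7,interpolation=cv2.INTER_CUBIC))
print(proj("top",[.45,0,0]))
from scipy.optimize import least_squares
def cp(c,o,k=8): return (np.array(c,float)+.5)/k-.5+np.array(o)
oT,oS=(140,185),(290,190)
W,H=.0375,.09
# guess
g=atz("top",185,222,.06); print("rack c",g)
for n,c in (("bar",cp((222,350),oT)),("ball",cp((480,230),oT))): print(n,"top",atz("top",*c,.066))
for n,c in (("bar",cp((580,268),oS)),("ball",cp((253,210),oS))): print(n,"scene",atz("scene",*c,.066))
for nm,o,cs in (("top",oT,[(82,325),(540,92)]),("scene",oS,[(150,135),(715,232),(692,380),(110,270)])):
    for c in cs: print(nm,c,atz(nm,*cp(c,o),.06).round(4))
print("handle ends top z=.112", [atz("top",*cp(c,oT),.112).round(4) for c in ((190,305),(240,412))])
oF=(290,205)
print("flange top",atz("top",*cp((366,312),oF),.082), "studs",[atz("top",*cp(c,oF),.079).round(4) for c in ((220,200),(468,168),(258,455),(515,425))])
print("base c",[atz("top",*cp(c,oF),0.01).round(4) for c in ((128,90),(458,52))])
oG=(200,130)
print("scene flange",atz("scene",*cp((348,160),oG),.082),"studs",[atz("scene",*cp(c,oG),.076).round(4) for c in ((188,182),(357,248),(500,160),(330,85))])
```

```text
[263.0169183  268.96147973]
rack c [0.57499064 0.21912851 0.06      ]
bar top [0.55606854 0.2657984  0.066     ]
ball top [0.59909755 0.17863213 0.066     ]
bar scene [0.55424646 0.26699569 0.066     ]
ball scene [0.60133331 0.17907416 0.066     ]
top (82, 325) [0.5647 0.3167 0.06  ]
top (540, 92) [0.6494 0.1608 0.06  ]
scene (150, 135) [0.587  0.1265 0.06  ]
scene (715, 232) [0.5028 0.2831 0.06  ]
scene (692, 380) [0.5687 0.3157 0.06  ]
scene (110, 270) [0.6496 0.1621 0.06  ]
handle ends top z=.112 [array([0.566 , 0.2655, 0.112 ]), array([0.531 , 0.2467, 0.112 ])]
flange top [ 0.51985103 -0.19300399  0.082     ] studs [array([ 0.5571, -0.1451,  0.079 ]), array([ 0.5692, -0.2295,  0.079 ]), array([ 0.4721, -0.1564,  0.079 ]), array([ 0.4833, -0.2423,  0.079 ])]
base c [array([ 0.6042, -0.1224,  0.01  ]), array([ 0.62  , -0.2433,  0.01  ])]
scene flange [ 0.52281367 -0.1899193   0.082     ] studs [array([ 0.5715, -0.2299,  0.076 ]), array([ 0.5602, -0.1452,  0.076 ]), array([ 0.4735, -0.155 ,  0.076 ]), array([ 0.4768, -0.2501,  0.076 ])]
```

View pics/top_f2.png

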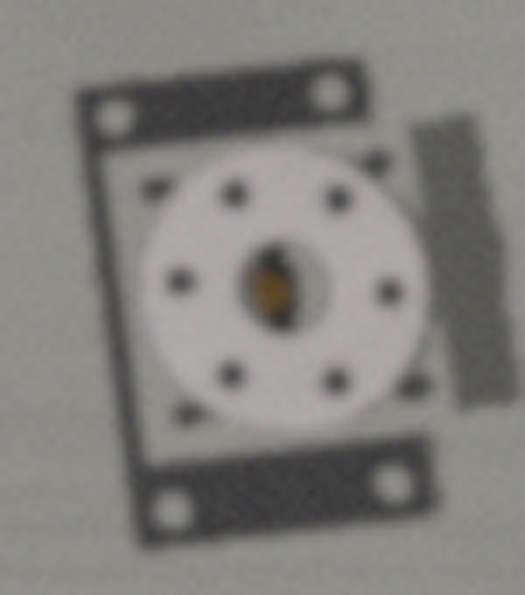

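```bash
cat > ov.py <<'E'
from h import *
def T(x,y,yaw,z0): 
    M=R.from_euler('z',yaw,degrees=True).as_matrix(); return lambda P: np.asarray(P)@M.T+[x,y,z0]
def rect(a,b,z): return np.array([[a,b,z],[-a,b,z],[-a,-b,z],[a,-b,z],[a,b,z]])
def circ(r,z): t=np.linspace(0,2*np.pi,41); return np.c_[r*np.cos(t),r*np.sin(t),0*t+z]
def draw(n,im,box,items,out,k=8):
    a,b,w,h=box; o=cv2.resize(im[b:b+h,a:a+w],None,fx=k,fy=k,interpolation=cv2.INTER_CUBIC)
    for f,P,c in items:
        q=np.array([(proj(n,p)-[a,b]+.5)*k-.5 for p in f(P)]); cv2.polylines(o,[np.round(q).astype(np.int32)],False,c,1,cv2.LINE_AA)
    cv2.imwrite(out,o)
def pin(x,y,yaw,z):
    f=T(x,y,yaw,z); return [(f,circ(.022,.006),(0,255,0)),(f,rect(.022,.006,.046),(0,0,255)),(f,rect(.022,.006,.006),(255,0,255))]
def fix(x,y,yaw):
    f=T(x,y,yaw,0); L=[(f,circ(.055,.082),(0,255,0)),(f,circ(.018,.082),(0,255,255)),(f,rect(.017,.0055,.07),(0,0,255)),(f,rect(.06,.06,.07),(255,0,0)),(f,rect(.095,.06,0.01),(255,0,255))]
    return L
def rack(x,y,yaw):
    f=T(x,y,yaw,0); return [(f,rect(.0375,.09,.06),(255,255,0)),(f,circ(.015,.09)*1+[0,-.05,0],(0,0,255))]
E
python3 - <<'E'
from ov import *
P=pin(.5545,.2662,28.3,.06)+rack(.5775,.2219,28.3); F=fix(.5205,-.1935,7.8)
t=cv2.imread("pics/top0.png"); s=cv2.imread("pics/scene0.png")
draw("top",t,(140,185,90,67),P,"pics/o1.png");draw("scene",s,(290,190,100,75),P,"pics/o2.png")
draw("top",t,(295,203,75,85),F,"pics/o3.png",7);draw("scene",s,(200,130,90,67),F,"pics/o4.png")
E
```

```text
(no output)
```

View pics/o1.png

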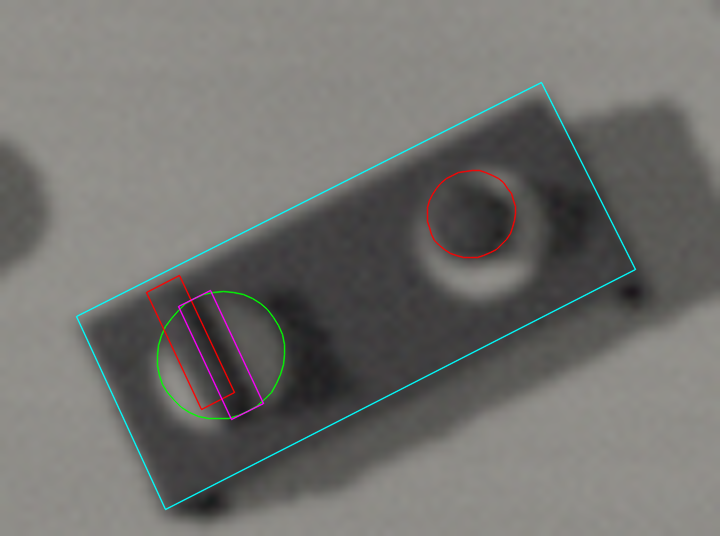

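View pics/o2.png

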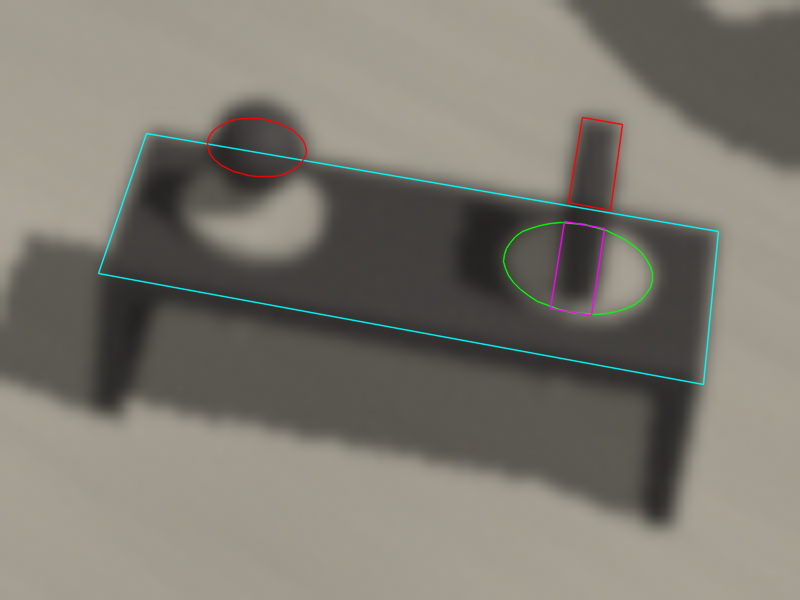

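View pics/o3.png

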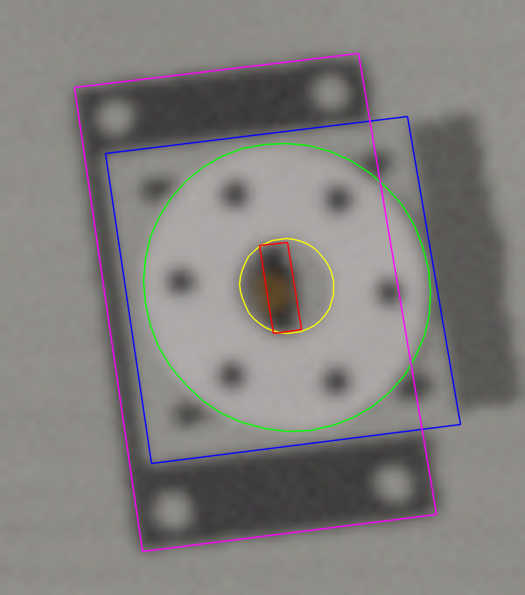

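View pics/o4.png

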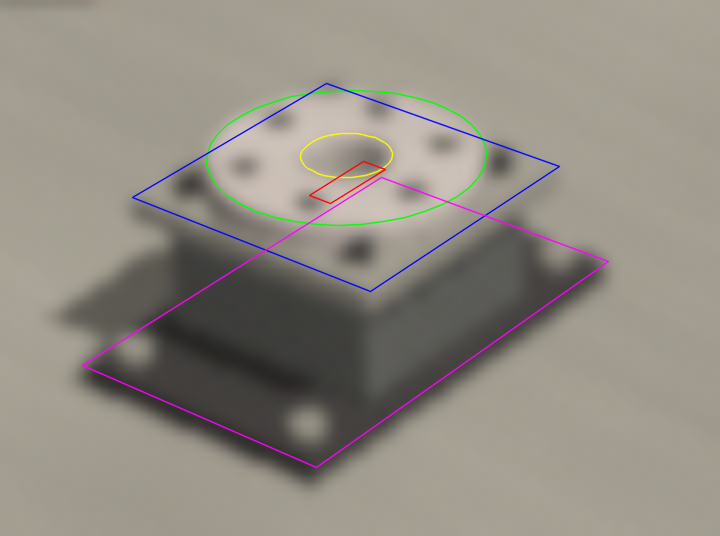

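Overlay check: the rack and pin fit to about 2–3 mm, with the two cameras disagreeing by about the calibration error. The bar handle lies along yaw 28°, the pin is at about (0.553, 0.2665), the socket at about (0.520, -0.194) and the slot yaw is about 7.8°. I'll turn the tool and go above the pin.

```bash
python3 -m creep '[[0,0,-7.07,0,0,0,1],[0,0,-7.07,0,0,0,1],[0,0,-7.07,0,0,0,1],[0,0,-7.07,0,0,0,1],[0,0,-7.07,0,0,0,1],[0,0,-7.07,0,0,0,1],[0,0,-7.07,0,0,0,1]]'
python3 -m creep '[[0,0,0,-0.0092,-0.0289,0,1],[0,0,0,-0.0092,-0.0289,0,1],[0,0,0,-0.0092,-0.0289,0,1],[0,0,0,-0.0092,-0.0289,0,1],[0,0,0,-0.0092,-0.0289,0,1],[0,0,0,-0.0092,-0.0289,0,1],[0,0,0,-0.0092,-0.0289,0,1],[0,0,0,-0.0092,-0.0289,0,1],[0,0,0,-0.0092,-0.0289,0,1],[0,0,0,-0.0092,-0.0289,0,1],[0,0,0,-0.0092,-0.0289,0,1],[0,0,0,-0.0092,-0.0289,0,1],[0,0,0,-0.0092,-0.0289,0,1],[0,0,0,-0.0092,-0.0289,0,1],[0,0,0,-0.0092,-0.0289,0,1],[0,0,0,0,0,0,1],[0,0,0,0,0,0,1]]'
cat >> h.py <<'E'
def need(x,y,z,yawy=None):
    s,p,r=st(); M=r.as_matrix(); d=M.T@(np.array([x,y,z])-p); Y=np.degrees(np.arctan2(M[1,1],M[0,1]))
    print("t",round(s["time"],2),"tcp",p.round(4),"yawy",Y.round(2),"tilt",np.degrees(np.arccos(-M[2,2])).round(2),"need tool",d.round(4),"az",None if yawy is None else round(Y-yawy,2),"F",np.round(s["contact_force"],1),"T",np.round(s["ft_torque"],2),"w",round(s["gripper_width"],3))
E
python3 -c "
from h import *
need(.553,.2665,.072,118.3)"
```

```text
time: 1.58
tool_pos: [0.2265, 0.5825, 0.2313]
tool_rot: [-0.0, -0.247, 0.969, -0.0]
contact_force: [-0.5, -0.3, -0.1]
gripper_width: 1.0
time: 3.0
tool_pos: [0.554, 0.2648, 0.2312]
tool_rot: [-0.0, -0.243, 0.97, 0.0]
contact_force: [0.0, -0.1, -0.2]
gripper_width: 0.996
t 3.0 tcp [0.554  0.2648 0.2312] yawy 118.09 tilt 0.03 need tool [0.     0.0019 0.1592] az -0.21 F [ 0.  -0.1 -0.2] T [-0.02  0.01 -0.04] w 0.996
```

```bash
python3 -m creep '[[0,0,0,0,0.0019,0.03,1],[0,0,0,0,0,0.03,1],[0,0,0,0,0,0.03,1],[0,0,0,0,0,0.01,1],[0,0,0,0,0,0,1]]'
python3 - <<'E'
from ov import *
need(.553,.2665,.072,118.3)
P=pin(.553,.2665,28.3,.06)
for n,b in (("scene",(290,130,120,90)),("top",(130,170,100,75))):
    draw(n,manip.grab_frame(n),b,P,f"pics/d_{n}.png",6)
E
```

```text
time: 3.42
tool_pos: [0.5491, 0.2676, 0.1273]
tool_rot: [-0.004, -0.245, 0.97, -0.0]
contact_force: [-0.3, 0.7, -0.6]
gripper_width: 0.997
t 3.42 tcp [0.5491 0.2676 0.1273] yawy 118.32 tilt 0.43 need tool [-0.0033 -0.0029  0.0553] az 0.02 F [-0.3  0.7 -0.6] T [-0.03 -0.05  0.  ] w 0.997
```

View pics/d_scene.png

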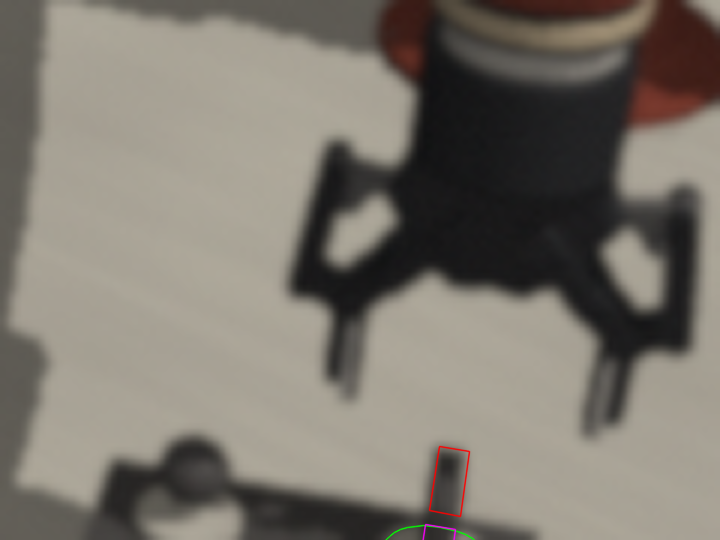

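View pics/d_top.png

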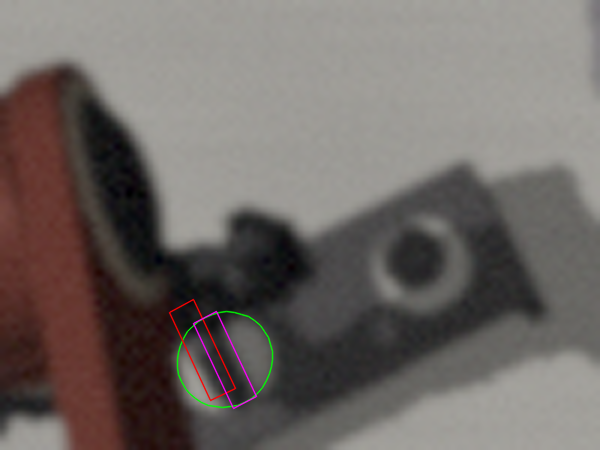

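```bash
python3 -m creep '[[0,0,0,0,0,0.02,1],[0,0,0,0,0,0.02,1],[0,0,0,0,0,0.015,1],[0,0,0,0,0,0.004,1],[0,0,0,0,0,0,1],[0,0,0,0,0,0,1]]'
python3 -c "
from h import *
need(.553,.2665,.072,118.3)"
```

```text
time: 4.02
tool_pos: [0.5537, 0.2683, 0.0747]
tool_rot: [0.002, -0.244, 0.97, 0.0]
contact_force: [0.1, -0.0, 0.3]
gripper_width: 0.998
t 4.02 tcp [0.5537 0.2683 0.0747] yawy 118.25 tilt 0.2 need tool [ 0.0014 -0.0012  0.0027] az -0.05 F [ 0.1 -0.   0.3] T [-0.05 -0.02  0.04] w 0.998
```

```bash
python3 -m creep '[[0,0,0,0,0,0,1],[0,0,0,0,0,0,0.6],[0,0,0,0,0,0,0.4],[0,0,0,0,0,0,0],[0,0,0,0,0,0,0],[0,0,0,0,0,0,0],[0,0,0,0,0,0,0],[0,0,0,0,0,0,0],[0,0,0,0,0,0,0],[0,0,0,0,0,0,0],[0,0,0,0,0,0,0],[0,0,0,0,0,0,0]]'
python3 - <<'E'
from ov import *
need(.553,.2665,.072,118.3)
n="scene";P=pin(.553,.2665,28.3,.06);draw(n,manip.grab_frame(n),(310,150,100,75),P,f"pics/e_{n}.png",8)
E
```

```text
time: 5.02
tool_pos: [0.5524, 0.2676, 0.0724]
tool_rot: [0.0, -0.244, 0.97, -0.0]
contact_force: [-0.1, -0.6, 2.2]
gripper_width: 0.135
t 5.02 tcp [0.5524 0.2676 0.0724] yawy 118.24 tilt 0.02 need tool [-0.     -0.0012  0.0004] az -0.06 F [-0.1 -0.6  2.2] T [-0.21 -0.04 -0.  ] w 0.135
```

View pics/e_scene.png

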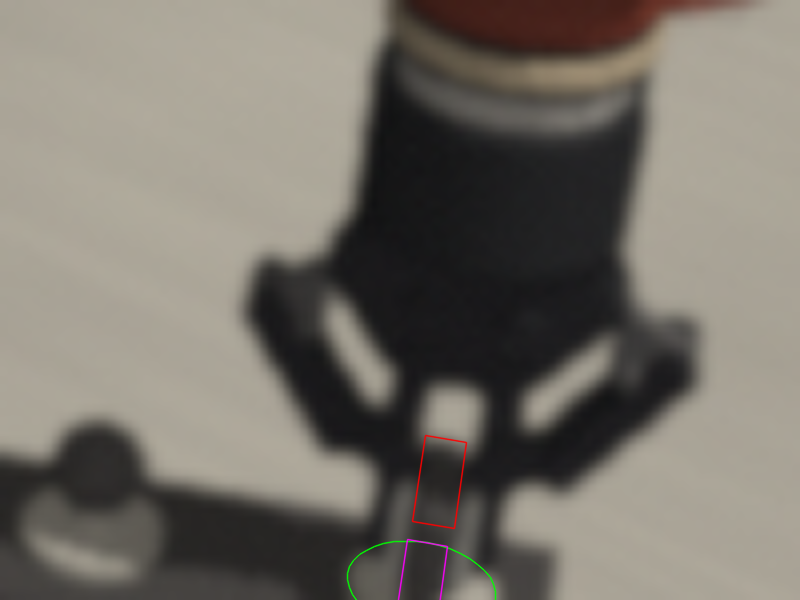

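The pads hold the handle, with an opening of about 12 mm. Lifting.

```bash
python3 -m creep '[[0,0,0,0,0,-0.01,0],[0,0,0,0,0,-0.02,0],[0,0,0,0,0,-0.03,0],[0,0,0,0,0,-0.03,0],[0,0,0,0,0,-0.03,0],[0,0,0,0,0,-0.01,0],[0,0,0,0,0,0,0],[0,0,0,0,0,0,0],[0,0,0,0,0,0,0]]'
python3 - <<'E'
from ov import *
need(.520,-.194,.200,97.8)
s,p,r=st()
for n,b in (("scene",(310,120,100,75)),("top",(120,180,100,75))):
    draw(n,manip.grab_frame(n),b,[],f"pics/f_{n}.png",8)
E
```

```text
time: 5.82
tool_pos: [0.5507, 0.2671, 0.1991]
tool_rot: [-0.002, -0.244, 0.97, -0.0]
contact_force: [-0.2, -0.4, -3.4]
gripper_width: 0.129
t 5.82 tcp [0.5507 0.2671 0.1991] yawy 118.25 tilt 0.28 need tool [ 0.2453 -0.3917 -0.    ] az 20.45 F [-0.2 -0.4 -3.4] T [-0.06  0.03 -0.04] w 0.129
```

View pics/f_scene.png

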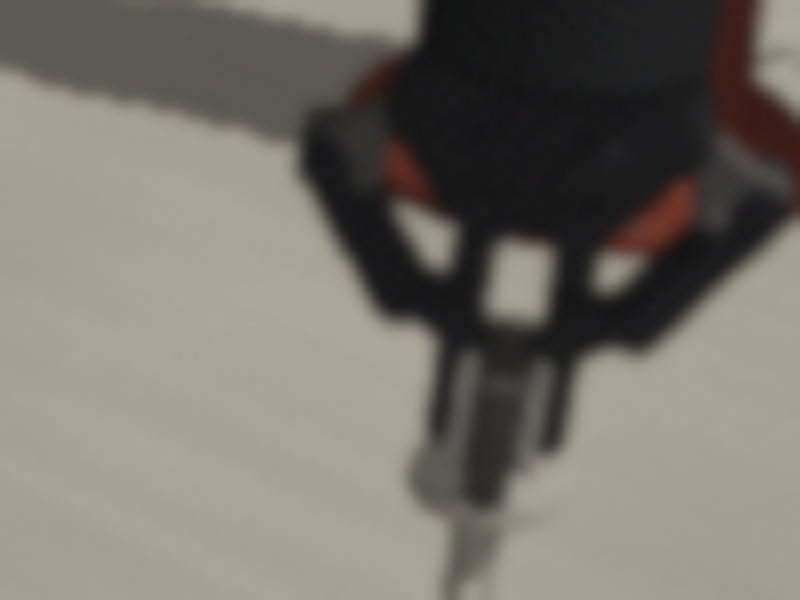

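```bash
python3 -m creep '[[0,0,6.82,0,0,0,0],[0,0,6.82,0,0,0,0],[0,0,6.82,0,0,0,0],[0,0,0,0.003,-0.013,0,0],[0,0,0,0.0058,-0.0283,0,0],[0,0,0,0.0058,-0.0283,0,0],[0,0,0,0.0058,-0.0283,0,0],[0,0,0,0.0058,-0.0283,0,0],[0,0,0,0.0058,-0.0283,0,0],[0,0,0,0.0058,-0.0283,0,0],[0,0,0,0.0058,-0.0283,0,0],[0,0,0,0.0058,-0.0283,0,0],[0,0,0,0.0058,-0.0283,0,0],[0,0,0,0.0058,-0.0283,0,0],[0,0,0,0.0058,-0.0283,0,0],[0,0,0,0.0058,-0.0283,0,0],[0,0,0,0.0058,-0.0283,0,0],[0,0,0,0.0058,-0.0283,0,0],[0,0,0,0.0058,-0.0283,0,0]]'
python3 -m creep '[[0,0,0,0.003,-0.015,0,0],[0,0,0,0,0,0,0],[0,0,0,0,0,0,0],[0,0,0,0,0,0,0],[0,0,0,0,0,0,0]]'
python3 - <<'E'
from ov import *
need(.520,-.194,.200,97.8)
s,p,r=st()
P=pin(p[0],p[1],7.8,p[2]-.012); f=T(p[0],p[1],7.8,p[2]-.012)
P+=[(f,circ(.007,-.037),(255,0,0)),(f,circ(.004,-.047),(255,0,0)),(f,[[.015,0,-.031],[-.015,0,-.031]],(255,255,0)),(f,[[0,0,0],[0,0,-.047]],(255,255,0))]
F=fix(.5205,-.1935,7.8)[:2]
for n,b in (("scene",(200,70,100,110)),("top",(290,190,100,75))):
    im=manip.grab_frame(n); cv2.imwrite(f"pics/g0_{n}.png",im)
    draw(n,im,b,P+F,f"pics/g_{n}.png",7);draw(n,im,b,[],f"pics/gg_{n}.png",7)
E
```

```text
time: 7.5
tool_pos: [0.5209, -0.1796, 0.2008]
tool_rot: [-0.001, -0.069, 0.998, 0.0]
contact_force: [0.7, 0.1, -2.4]
gripper_width: 0.131
time: 7.92
tool_pos: [0.5211, -0.1924, 0.2017]
tool_rot: [-0.0, -0.069, 0.998, 0.0]
contact_force: [0.3, 0.9, -3.2]
gripper_width: 0.133
t 7.92 tcp [ 0.5211 -0.1924  0.2017] yawy 97.88 tilt 0.07 need tool [ 0.0013 -0.0015  0.0017] az 0.08 F [ 0.3  0.9 -3.2] T [0.02 0.04 0.  ] w 0.133
```

View pics/g_scene.png

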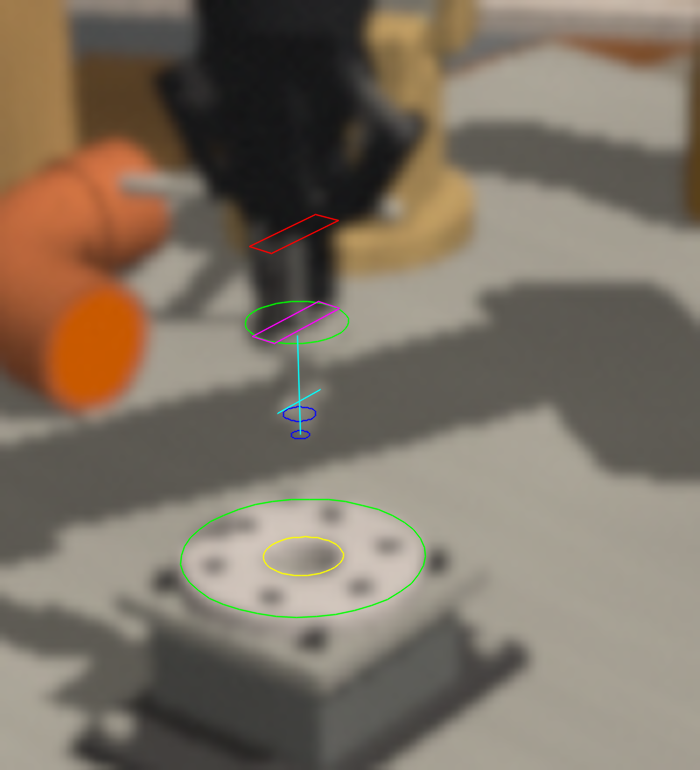

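View pics/gg_scene.png

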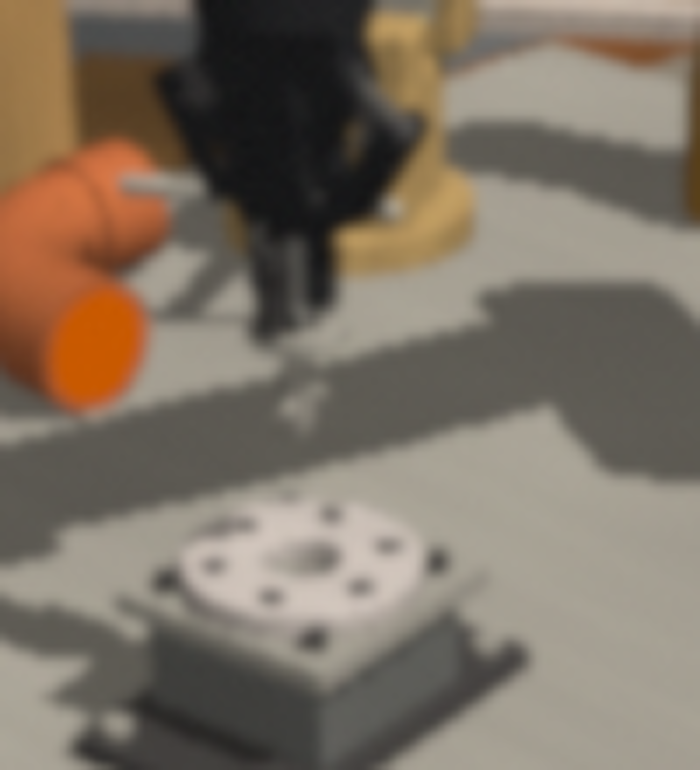

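View pics/g_top.png

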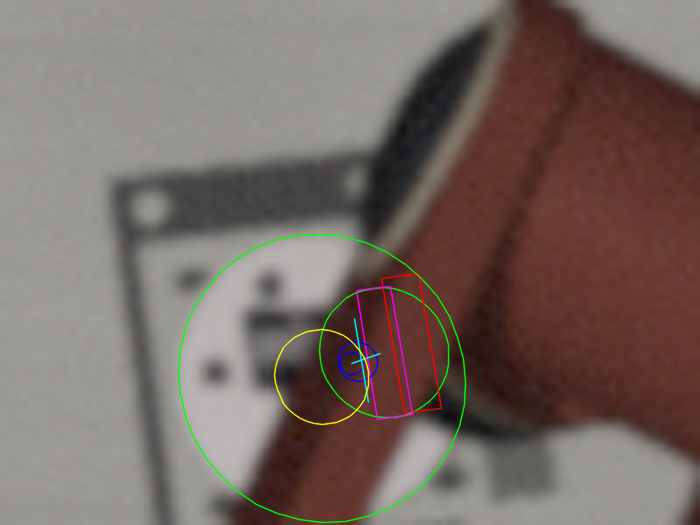

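View pics/gg_top.png

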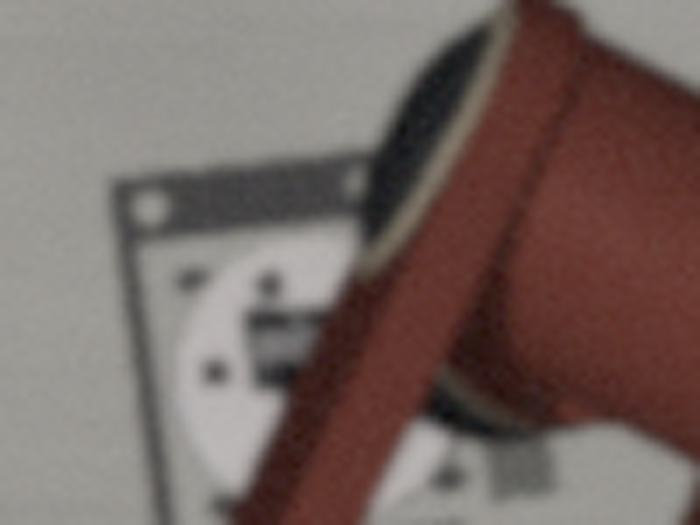

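Run:
```python
from h import *
for fn in ("scene0","g0_scene"):
  im=cv2.cvtColor(cv2.imread(f"pics/{fn}.png"),cv2.COLOR_BGR2GRAY).astype(float)
  pts=[(279,120),(378,107),(443,143),(411,190),(309,202),(243,166)]
  W=[]
  for c in pts:
    c=(np.array(c)+.5)/8-.5+[200,130]
    for _ in range(4):
        u0,v0=np.round(c).astype(int); vv,uu=np.mgrid[v0-2:v0+3,u0-3:u0+4]; w=im[v0-2:v0+3,u0-3:u0+4]; w=np.clip(np.percentile(w,70)-w,0,None); c=np.array([(uu*w).sum(),(vv*w).sum()])/w.sum()
    W.append(atz("scene",*c,.082)[:2])
  W=np.array(W); m=W.mean(0); print(fn,m.round(4),[(np.linalg.norm(a-m)*1e3).round(1) for a in W],np.degrees(np.arctan2(*(W-m).T[::-1])).round(1), [( (W[i]+W[i+3])/2).round(4) for i in range(3)])
im=cv2.cvtColor(cv2.imread(f"pics/top0.png"),cv2.COLOR_BGR2GRAY).astype(float)
for z,pts in ((.082,[(235,193),(339,199),(389,292),(337,381),(231,375),(180,281)]),(.078,[(157,189),(375,163),(414,385),(190,413)])):
  W=[]
  for c in pts:
    c=(np.array(c)+.5)/7-.5+[295,203]
    for _ in range(4):
        u0,v0=np.round(c).astype(int); vv,uu=np.mgrid[v0-2:v0+3,u0-2:u0+3]; w=im[v0-2:v0+3,u0-2:u0+3]; w=np.clip(np.percentile(w,60)-w,0,None); c=np.array([(uu*w).sum(),(vv*w).sum()])/w.sum()
    W.append(atz("top",*c,z)[:2])
  W=np.array(W); m=W.mean(0); print("top",m.round(4),[(np.linalg.norm(a-m)*1e3).round(1) for a in W],np.degrees(np.arctan2(*(W-m).T[::-1])).round(1))
```

```text
scene0 [ 0.5202 -0.1955] [np.float64(43.8), np.float64(43.3), np.float64(41.0), np.float64(40.7), np.float64(43.0), np.float64(40.9)] [ -93.7 -152.6  147.    86.9   28.7  -29.2] [array([ 0.5199, -0.1971]), array([ 0.5199, -0.1952]), array([ 0.5209, -0.1944])]
g0_scene [ 0.5219 -0.196 ] [np.float64(46.0), np.float64(44.6), np.float64(42.8), np.float64(41.0), np.float64(41.7), np.float64(39.0)] [ -82.3 -154.1  147.8   89.4   30.4  -30.5] [array([ 0.5252, -0.1983]), array([ 0.5198, -0.1952]), array([ 0.5206, -0.1945])]
top [ 0.5199 -0.1929] [np.float64(39.9), np.float64(40.2), np.float64(40.0), np.float64(40.0), np.float64(39.9), np.float64(40.0)] [  27.6  -32.1  -92.3 -152.5  147.8   87.8]
top [ 0.52   -0.1931] [np.float64(61.3), np.float64(61.0), np.float64(61.2), np.float64(61.3)] [  52.4  -37.5 -127.2  142.6]
```

```bash
python3 -m creep '[[0,0,0.28,0.0013,-0.0012,0.01,0],[0,0,0,0,0,0.015,0],[0,0,0,0,0,0.015,0],[0,0,0,0,0,0.01,0],[0,0,0,0,0,0.004,0],[0,0,0,0,0,0,0],[0,0,0,0,0,0,0],[0,0,0,0,0,0,0]]'
python3 - <<'E'
from ov import *
need(.520,-.1938,.147,97.6)
s,p,r=st()
P=pin(p[0],p[1],7.6,p[2]-.012); f=T(p[0],p[1],7.6,p[2]-.012)
P+=[(f,circ(.007,-.037),(255,0,0)),(f,circ(.004,-.047),(255,0,0)),(f,[[.015,0,-.031],[-.015,0,-.031]],(255,255,0)),(f,[[0,0,0],[0,0,-.047]],(255,255,0))]
F=fix(.520,-.1938,7.6)[:2]
n,b=("scene",(218,112,50,52))
im=manip.grab_frame(n); cv2.imwrite(f"pics/h0_{n}.png",im)
im=cv2.convertScaleAbs(im,alpha=1.5,beta=-60)
draw(n,im,b,P+F,f"pics/h1.png",11);draw(n,im,b,[],f"pics/h2.png",11)
E
```

```text
time: 8.68
tool_pos: [0.5209, -0.195, 0.1493]
tool_rot: [0.001, -0.066, 0.998, -0.0]
contact_force: [-0.2, -0.5, -2.4]
gripper_width: 0.131
t 8.68 tcp [ 0.5209 -0.195   0.1493] yawy 97.51 tilt 0.1 need tool [0.0008 0.0013 0.0023] az -0.09 F [-0.2 -0.5 -2.4] T [-0.04 -0.05 -0.01] w 0.131
```

View pics/h1.png

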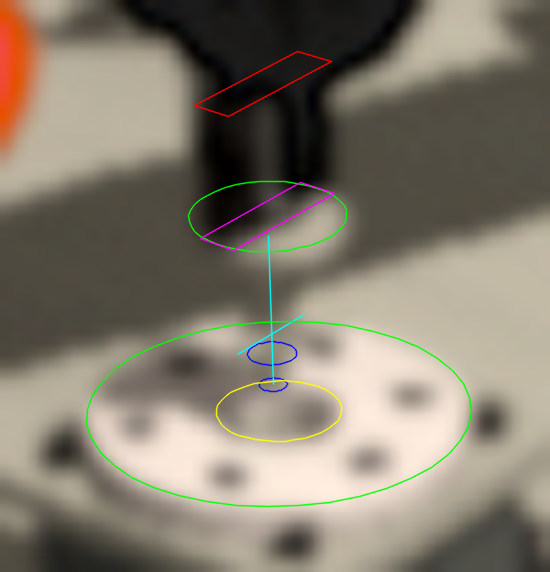

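View pics/h2.png

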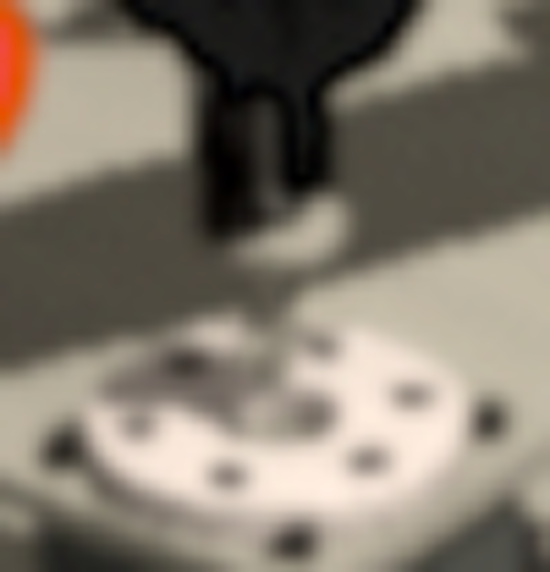

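```bash
python3 -m creep '[[0,0,0,0,0,0.01,0],[0,0,0,0,0,0.01,0],[0,0,0,0,0,0.005,0],[0,0,0,0,0,0,0],[0,0,0,0,0,0,0],[0,0,0,0,0,0,0],[0,0,0,0,0,0,0],[0,0,0,0,0,0,0],[0,0,0,0,0,0,0]]'
python3 -c "
from h import *
need(.520,-.1938,.122,97.6)"
```

```text
time: 9.48
tool_pos: [0.5205, -0.1948, 0.1237]
tool_rot: [0.0, -0.065, 0.998, -0.0]
contact_force: [0.0, 0.2, -2.0]
gripper_width: 0.131
t 9.48 tcp [ 0.5205 -0.1948  0.1237] yawy 97.5 tilt 0.04 need tool [0.0004 0.0011 0.0017] az -0.1 F [ 0.   0.2 -2. ] T [-0.01 -0.06  0.04] w 0.131
```

```bash
python3 -m creep '[[0,0,0,0.0003,0.0007,0.003,0],[0,0,0,0,0,0.003,0],[0,0,0,0,0,0.003,0],[0,0,0,0,0,0,0],[0,0,0,0,0,0,0],[0,0,0,0,0,0,0]]'
python3 -c "
from h import *
need(.520,-.1938,.110,97.6)"
```

```text
time: 9.98
tool_pos: [0.5199, -0.194, 0.1142]
tool_rot: [-0.0, -0.065, 0.998, 0.0]
contact_force: [0.7, 0.0, -4.1]
gripper_width: 0.134
t 9.98 tcp [ 0.5199 -0.194   0.1142] yawy 97.5 tilt 0.01 need tool [-0.0002  0.0002  0.0042] az -0.1 F [ 0.7  0.  -4.1] T [-0.01 -0.02 -0.  ] w 0.134
```

```bash
python3 -m creep '[[0,0,0,0,0,0.003,0],[0,0,0,0,0,0.003,0],[0,0,0,0,0,0,0],[0,0,0,0,0,0,0],[0,0,0,0,0,0,0]]'
python3 -c "
from h import *
need(.520,-.1938,.110,97.6)"
python3 -m creep '[[0,0,0,0,0,0.002,0],[0,0,0,0,0,0.002,0],[0,0,0,0,0,0.002,0],[0,0,0,0,0,0,0],[0,0,0,0,0,0,0],[0,0,0,0,0,0,0]]'
python3 -c "
from h import *
need(.520,-.1938,.094,97.6)"
```

```text
time: 10.4
tool_pos: [0.5199, -0.194, 0.1082]
tool_rot: [-0.0, -0.065, 0.998, 0.0]
contact_force: [-0.3, 0.1, -2.9]
gripper_width: 0.129
t 10.4 tcp [ 0.5199 -0.194   0.1082] yawy 97.51 tilt 0.01 need tool [-0.0001  0.0002 -0.0018] az -0.09 F [-0.3  0.1 -2.9] T [-0.02 -0.   -0.04] w 0.129
time: 10.9
tool_pos: [0.5204, -0.1943, 0.1031]
tool_rot: [0.001, -0.065, 0.998, -0.0]
contact_force: [-1.1, 0.8, 3.5]
gripper_width: 0.131
t 10.9 tcp [ 0.5204 -0.1943  0.1031] yawy 97.51 tilt 0.07 need tool [0.0004 0.0005 0.0091] az -0.09 F [-1.1  0.8  3.5] T [ 0.03  0.18 -0.01] w 0.131
```

The nose has met the spring at the expected height and force. Pushing on.

```bash
python3 -m creep '[[0,0,0,0,0,0.002,0],[0,0,0,0,0,0.002,0],[0,0,0,0,0,0.002,0],[0,0,0,0,0,0.001,0],[0,0,0,0,0,0,0],[0,0,0,0,0,0,0],[0,0,0,0,0,0,0]]'
python3 -c "
from h import *
need(.520,-.1938,.094,97.6)"
```

```text
time: 11.48
tool_pos: [0.5205, -0.1943, 0.0965]
tool_rot: [0.001, -0.065, 0.998, -0.0]
contact_force: [-1.9, 1.8, 7.4]
gripper_width: 0.13
t 11.48 tcp [ 0.5205 -0.1943  0.0965] yawy 97.51 tilt 0.07 need tool [0.0005 0.0006 0.0025] az -0.09 F [-1.9  1.8  7.4] T [ 0.28  0.49 -0.  ] w 0.13
```

```bash
python3 -m creep '[[0,0,0,0,0,0.001,0],[0,0,0,0,0,0.001,0],[0,0,0,0,0,0.001,0],[0,0,0,0,0,0,0],[0,0,0,0,0,0,0],[0,0,0,0,0,0,0]]'
python3 -c "
from h import *
need(.520,-.1938,.094,97.6)"
```

```text
time: 11.98
tool_pos: [0.5207, -0.1944, 0.0948]
tool_rot: [0.0, -0.065, 0.998, -0.0]
contact_force: [-4.4, 2.9, 14.1]
gripper_width: 0.13
t 11.98 tcp [ 0.5207 -0.1944  0.0948] yawy 97.51 tilt 0.07 need tool [0.0006 0.0007 0.0008] az -0.09 F [-4.4  2.9 14.1] T [ 0.57  1.05 -0.04] w 0.13
```

```bash
python3 -m creep '[[0,0,3,0,0,0,0],[0,0,4,0,0,0,0],[0,0,4,0,0,0,0],[0,0,4,0,0,0,0],[0,0,4,0,0,0,0],[0,0,4,0,0,0,0],[0,0,0,0,0,0,0],[0,0,0,0,0,0,0]]'
python3 -c "
from h import *
need(.520,-.1938,.094,7.6)"
```

```text
time: 12.65
tool_pos: [0.5216, -0.1955, 0.095]
tool_rot: [0.002, 0.135, 0.991, -0.001]
contact_force: [-0.9, -0.6, 11.0]
gripper_width: 0.133
t 12.65 tcp [ 0.5216 -0.1955  0.095 ] yawy 74.5 tilt 0.3 need tool [0.002  0.0012 0.001 ] az 66.9 F [-0.9 -0.6 11. ] T [-0.2   0.41  0.04] w 0.133
```

```bash
python3 -m creep '[[0,0,4,0,0,0,0],[0,0,5,0,0,0,0],[0,0,5,0,0,0,0],[0,0,5,0,0,0,0],[0,0,5,0,0,0,0],[0,0,5,0,0,0,0],[0,0,5,0,0,0,0],[0,0,5,0,0,0,0],[0,0,5,0,0,0,0],[0,0,5,0,0,0,0],[0,0,5,0,0,0,0],[0,0,5,0,0,0,0],[0,0,4,0,0,0,0],[0,0,4,0,0,0,0],[0,0,0,0,0,0,0],[0,0,0,0,0,0,0],[0,0,0,0,0,0,0]]'
python3 -c "
from h import *
need(.520,-.1938,.094,7.6)"
```

```text
time: 14.07
tool_pos: [0.5215, -0.1956, 0.095]
tool_rot: [0.003, 0.659, 0.752, -0.0]
contact_force: [-2.8, -1.1, 11.4]
gripper_width: 0.132
t 14.07 tcp [ 0.5215 -0.1956  0.095 ] yawy 7.51 tilt 0.3 need tool [ 0.002  -0.0013  0.001 ] az -0.09 F [-2.8 -1.1 11.4] T [-0.24  0.56  0.  ] w 0.132
```

```bash
python3 -m creep '[[0,0,0,0,0,0.001,0],[0,0,0,0,0,0.001,0],[0,0,0,0,0,0,0],[0,0,0,0,0,0,0],[0,0,0,0,0,0,0],[0,0,0,0,0,0,0]]'
python3 -c "
from h import *
need(.520,-.1938,.094,7.6)"
```

```text
time: 14.57
tool_pos: [0.5217, -0.1958, 0.0949]
tool_rot: [0.002, 0.659, 0.752, -0.0]
contact_force: [-7.4, 0.8, 20.6]
gripper_width: 0.133
t 14.57 tcp [ 0.5217 -0.1958  0.0949] yawy 7.53 tilt 0.29 need tool [ 0.0022 -0.0014  0.0009] az -0.07 F [-7.4  0.8 20.6] T [0.2  1.3  0.06] w 0.133
```

```bash
python3 -m creep '[[0,0,0,0,-0.001,0,0],[0,0,0,0,0,0.0005,0],[0,0,0,0,0,0,0],[0,0,0,0,0,0,0],[0,0,0,0,0,0,0],[0,0,0,0,0,0,0]]'
python3 - <<'E'
from ov import *
need(.520,-.1938,.094,7.6)
s,p,r=st(); M=r.as_matrix(); print("tool z axis",M[:,2].round(4))
P=pin(.5205,-.1943,-82.4,.082); F=fix(.520,-.1938,7.6)[:1]
n,b=("scene",(208,112,60,62)); im=manip.grab_frame(n); cv2.imwrite("pics/i0.png",im)
im=cv2.convertScaleAbs(im,alpha=1.5,beta=-60)
draw(n,im,b,P+F,"pics/i1.png",9);draw(n,im,b,[],"pics/i2.png",9)
E
```

```text
time: 15.07
tool_pos: [0.5216, -0.1958, 0.0949]
tool_rot: [0.003, 0.659, 0.752, 0.0]
contact_force: [-4.0, 1.6, 20.7]
gripper_width: 0.129
t 15.07 tcp [ 0.5216 -0.1958  0.0949] yawy 7.52 tilt 0.38 need tool [ 0.0022 -0.0013  0.0009] az -0.08 F [-4.   1.6 20.7] T [0.34 0.97 0.05] w 0.129
tool z axis [ 0.0056 -0.0037 -1.    ]
```

View pics/i1.png

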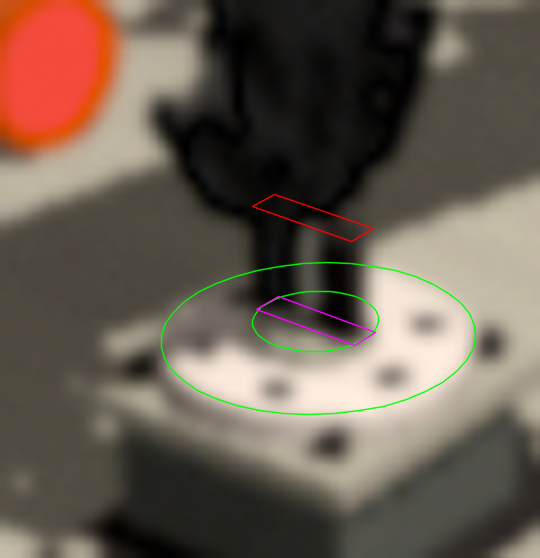

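View pics/i2.png

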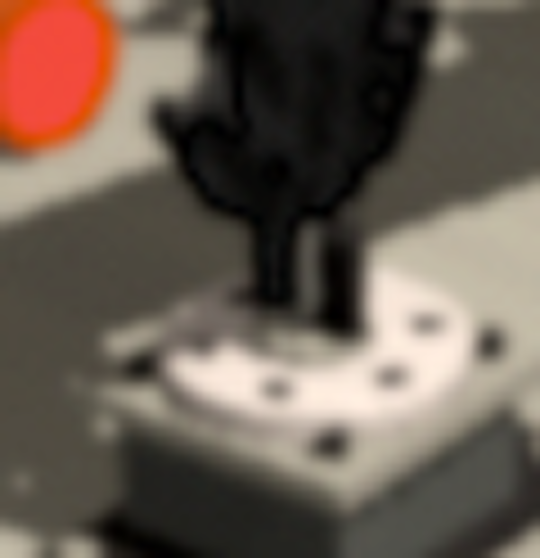

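View pics/i0.png

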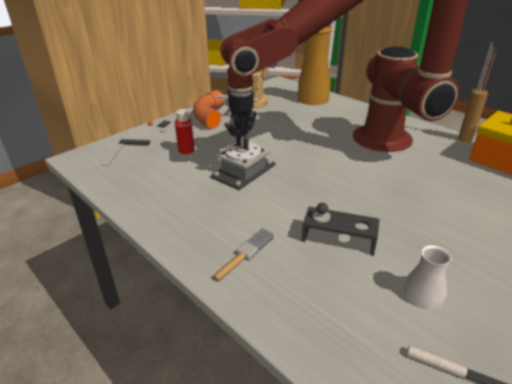

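```bash
python3 -m creep '[[0.3,0.25,0,0,-0.0003,0.001,0],[0,0,0,0,0,0,0],[0,0,0,0,0,0,0],[0,0,0,0,0,0,0],[0,0,0,0,0,0,0]]'
python3 - <<'E'
from h import *
need(.520,-.1938,.094,7.6)
s,p,r=st(); print(r.as_matrix()[:,2].round(4))
E
```

```text
time: 15.53
tool_pos: [0.5217, -0.196, 0.0948]
tool_rot: [0.0, 0.659, 0.752, 0.0]
contact_force: [-4.6, 2.9, 23.3]
gripper_width: 0.13
t 15.53 tcp [ 0.5217 -0.196   0.0948] yawy 7.52 tilt 0.05 need tool [ 0.0024 -0.0014  0.0008] az -0.08 F [-4.6  2.9 23.3] T [ 0.46  1.06 -0.01] w 0.13
[ 8.e-04 -3.e-04 -1.e+00]
```

```bash
python3 -m creep '[[0,0,0,0,-0.0005,0.001,0],[0,0,0,0,0,0,0],[0,0,0,0,0,0,0],[0,0,0,0,0,0,0],[0,0,0,0,0,0,0],[0,0,0,0,0,0,0],[0,0,0,0,0,0,0],[0,0,0,0,0,0,0]]'
python3 - <<'E'
from h import *
need(.520,-.1938,.094,7.6)
E
```

```text
time: 16.2
tool_pos: [0.5218, -0.196, 0.0948]
tool_rot: [0.001, 0.659, 0.752, 0.0]
contact_force: [-6.0, 4.0, 27.3]
gripper_width: 0.129
t 16.2 tcp [ 0.5218 -0.196   0.0948] yawy 7.52 tilt 0.1 need tool [ 0.0024 -0.0015  0.0008] az -0.08 F [-6.   4.  27.3] T [0.74 1.19 0.07] w 0.129
```

The extra push raises the force but not the depth, so the collar is seated. Handing in.

```bash
python3 -c "
from h import *
print(manip.job_done()); need(.520,-.1938,.094,7.6)"
```

```text
the job is handed in; nothing more can be done
None
the job is handed in; nothing more can be done
```

I took the bar-handled pin from the rack, put it down through the flange and slot, pushed it in against the spring and turned it 90° clockwise. I handed the job in at about 16.2 s, with the gripper still holding the pin and pressing it down.

**Seating:** The spring was met at the expected height, and its force rose about as specified. After the twist, roughly 5 mm of extra commanded push raised the downward force from about 14 N to about 30 N, both counted from the hanging pin. The pin went only 0.2 mm deeper, so I take the collar to be hard on the flange. The yaw is within 0.1° of the target and the tilt is about 0.1°.

**Checks that disagreed:**
- The final tool height is 0.4 mm above what the grasp height predicts.
- The tool sits about 2–3 mm sideways of the socket position I measured, with about 7 N of side force left. That matches the camera accuracy and the free play in the fit.
- The top camera was blocked by the arm at the fixture, so only the scene picture confirmed the final state.

In the last scene picture, the collar lies on the flange. The ball-handled pin, the flange and the other things in view look where they were.

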